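# Load the sample rack and close it with its retaining plate

## Robot

A 6-joint arm with a two-finger parallel gripper is mounted at the origin on a cart in front of the work surface, level with it; the furniture and walls round the work are solid. World frame = base frame: x ahead of the robot, y to its left, z up, the work surface at z = 0. Lengths are in mm, angles in rad, forces in N, time in s.
With the tool pointing down it reaches from about 350 to 850 mm from the base axis. Payload 8.1 kg.
Tool frame: the origin (TCP) lies on the mounting face of the last link; the fingertips stand 186 mm ahead of it and the grasp point (between the pads) lies 167 mm ahead of it; z points along the fingers, y is the line along which they close (so a half turn about z gives the same grasp; the last joint's range is limited). The gripper opens to 93 mm and grips with 3 to 60 N. Pads are 15 mm wide; open, the fingers measure 128 mm over their backs; the gripper's body (75 mm by 188 mm) begins 65 mm behind the grasp point.
Start: joints at [-0.085, 0.13, 1.488, -0, 1.523, -0.085], TCP at [600.006, 0.022, 404.735] pointing down, gripper open.
Joint ranges: [-2.96, 2.96], [-0.89, 2.26], [0.02, 2.5], [-1.34, 4.48], [0, 2.73], [-2.66, 2.66]. Speed limits (rad/s): [2.39, 2.39, 2.79, 3.14, 3.14, 3.14].

## Interface

Orientations are given as a unit quaternion [x, y, z, w].
In Python, from plant import r gives the robot as it stands.
- The arm moves only by the tool apply_moves, never from a script. Its arguments are lists of equal length, an entry for each row: "rotation": the turn, a rotation vector about the tool's x, y, z as a fraction of full scale, a list of three; "delta_pos": the shift along the tool's x, y, z as a fraction of full scale, a list of three; "gripper": the opening, from 0 (shut) to 1 (fully open). A call has 1 to 20 rows; each row is the pose to reach, as a shift and turn from the pose commanded when the call began, along the tool's axes at that moment; what a row does not reach only later rows make up. Full scale, the value 1, is 100 cm for a shift and 2 rad for a turn. A row lasts 1/8 s, in which the tool goes at most 62.5 mm and 10.7 degrees, less where a joint would pass 70% of its speed; a pose out of reach is approached as far as the arm can. A call with a number of a shift or a turn outside -1 to 1 is refused whole. A call with a gripper value outside its range is refused whole. The fingers move at their own pace and stop on an object; "grip_force" is the grip in N (left out, the last holds). Time passes only in rows, so rows that repeat a pose let the fingers close. It gives the time, the measured TCP pose, the force, the opening and the grip force at its end, in the units of the state.
- r.state(): the state, without advancing time (a new reading comes with each control period).
- r.camera(name): name is "scene" or "side" or "wrist"; returns a dict with "color" (420x560x3 uint8, red, green, blue), "mtx" (3x3 intrinsics, pixels), "R" (3x3) and "t" (3): a world point X has camera coordinates R X + t; the wrist camera has in their place "hand_eye" (4x4, takes a point from camera to tool coordinates, whose origin is the TCP and whose axes are the flange's). Camera axes: x right, y down, z forward; pixel columns grow to the right and rows downward; lengths in mm; the calibration is good to about 2 mm. A picture is of the moment at which its call begins: read the wrist's pose just before it. There is no depth.
- r.close_job(): hands the job in; it is judged then, once.
The state is a dict: "time": time; "joint_positions": joint angles; "qvel": joint speeds; "tau": joint torques, N m; "eef_pos": TCP position; "tool_rot": TCP orientation; "contact_force": force on the tool from outside, world axes, zero at the start; "moment": the same for the moment, N m; "grip_width": finger opening in mm; "grasp_force": force on a finger pad.
Only numpy, scipy, OpenCV 4.12 (cv2) and the standard library are available. Lean on these libraries where they do the work, as an engineer would, in place of code of your own. Each camera call takes 0.05 s, during which the arm holds its last target. There are 200 camera calls.

## Task

From the five vials with a coloured disc on the cap, standing nearest you in the middle of the bench (those farther back are not meant), gather the dark one and the two orange ones into the blue rack: the dark one in the middle bay, an orange one in each outer bay, all standing upright. Then close the rack by lowering the aluminium retaining plate onto the two end pillars, flat, with both dowel pins through its holes. Leave the two look-alike brown vials and the loose beaker where they stand, and do not tip anything over.

Things in the scene. Friction and masses are not known exactly. Their poses are not given: they have to be found in the camera images.
- rack: Blue rack fixed to the bench, 60 (x) x 230 (y) mm; ends alike. Origin: centre of its underside, z up, y along the row. Bays at y = -50, 0, +50 mm, 44 mm square inside, floor at z = 6, rims at z = 20 mm. Pillars 40 (x) x 24 (y) mm at y = -100 and +100 mm, tops at z = 72 mm, each with a central steel pin, 8 mm thick, 14 mm tall, the upper 7 mm tapered.
- plate: Loose aluminium plate, 36 (x) x 230 (y) x 6 mm, about 0.15 kg, flat on the bench; ends alike. Origin: centre of its underside, z up, y along its length. 11 mm holes at y = -100 and +100 mm. Upright black grip block in the middle, 14 (x) x 34 (y) mm, from z = 6 to 40 mm: pinch it across x. On the pillars it clears the vials by 5 mm.
- orange_1: Capped glass vial with orange contents and an orange disc on its cap, 27 mm diameter, 61 mm tall, about 25 g, standing; straight glass body up to 50 mm, white screw cap 23 mm diameter above. Origin at the centre of its underside, z along its axis. The two orange vials are interchangeable.
- orange_2: Second capped glass vial with orange contents and an orange disc on its cap, 27 mm diameter, 61 mm tall, about 25 g, standing; straight glass body up to 50 mm, white screw cap 23 mm diameter above. Origin at the centre of its underside, z along its axis. 
- dark_vial: Capped glass vial with nearly black contents and a black disc on its cap, 27 mm diameter, 61 mm tall, about 25 g, standing; straight glass body up to 50 mm, white screw cap 23 mm diameter above. Origin at the centre of its underside, z along its axis. 
- brown_1: Look-alike that stays: capped glass vial with brown contents and a brown disc on its cap, 27 mm diameter, 61 mm tall, about 25 g, standing; straight glass body up to 50 mm, white screw cap 23 mm diameter above. Origin at the centre of its underside, z along its axis. 
- brown_2: Second look-alike that stays: capped glass vial with brown contents and a brown disc on its cap, 27 mm diameter, 61 mm tall, about 25 g, standing; straight glass body up to 50 mm, white screw cap 23 mm diameter above. Origin at the centre of its underside, z along its axis. 
- beaker: Bystander: empty clear beaker, loose, about 49 x 56 mm and 64 mm tall, standing behind the vials. Origin at the centre of its underside.
Mind the look-alikes: they are no part of the job. What is shaped like the orange_2 but pink or red is not meant.

How it is judged (in metres and radians):
On the way, in this order (a step that is already met when the one before it is completed fails the run):
1. dark vial upright in the middle bay and an orange vial upright in each outer bay (x of dark_vial in the frame of rack between -0.012 and 0.012 m and y of dark_vial in the frame of rack between -0.012 and 0.012 m and z of dark_vial in the frame of rack between 0.002 and 0.012 m and angle between dark_vial's own z axis and vertical below 0.12 rad and (((x of orange_1 in the frame of rack between -0.012 and 0.012 m and y of orange_1 in the frame of rack between 0.038 and 0.062 m and z of orange_1 in the frame of rack between 0.002 and 0.012 m and angle between orange_1's own z axis and vertical below 0.12 rad) and (x of orange_2 in the frame of rack between -0.012 and 0.012 m and y of orange_2 in the frame of rack between -0.062 and -0.038 m and z of orange_2 in the frame of rack between 0.002 and 0.012 m and angle between orange_2's own z axis and vertical below 0.12 rad)) or ((x of orange_1 in the frame of rack between -0.012 and 0.012 m and y of orange_1 in the frame of rack between -0.062 and -0.038 m and z of orange_1 in the frame of rack between 0.002 and 0.012 m and angle between orange_1's own z axis and vertical below 0.12 rad) and (x of orange_2 in the frame of rack between -0.012 and 0.012 m and y of orange_2 in the frame of rack between 0.038 and 0.062 m and z of orange_2 in the frame of rack between 0.002 and 0.012 m and angle between orange_2's own z axis and vertical below 0.12 rad)))), for 0.2 s.
2. then the plate flat on both pillars with both pins through its holes (z of plate in the frame of rack between 0.068 and 0.0755 m and x of plate in the frame of rack between -0.006 and 0.006 m and y of plate in the frame of rack between -0.006 and 0.006 m and angle between the y axis of plate and the y axis of rack, either way round below 0.06 rad and angle between plate's own z axis and vertical below 0.05 rad), for 0.2 s.
At the end, for the whole second after the job is handed in: Dark vial in the middle bay, an orange one in each outer bay (12 mm, on the floor, tilt under 0.12 rad); plate on both pillars over both pins (3.5 mm high, 6 mm across, 0.06 rad turn, 0.05 rad tilt); at rest; brown vials within 20 mm and beaker within 30 mm of their start (all of step 1 and all of step 2 and linear speed of each of orange_1, orange_2, dark_vial, plate below 0.02 m/s and distance of each of brown_1, brown_2 from where it was at the start of the episode below 0.02 m and distance of beaker from where it was at the start of the episode below 0.03 m); the robot touches nothing.
It fails at once if a brown vial is moved by more than 20 mm or the beaker by more than 30 mm (distance of any of brown_1, brown_2 from where it was at the start of the episode above 0.02 m or distance of beaker from where it was at the start of the episode above 0.03 m).
It fails at once if a vial or the beaker is tipped over (angle between any of orange_1, orange_2, dark_vial, brown_1, brown_2, beaker's own z axis and vertical above 1 rad).
It also fails if it takes over 102 s, if anything falls off the work surface, if the arm or the gripper's body presses on something with over 40 N, if the wrist force passes 120 N, or if a joint passes its speed limit or range.

## Working session

There is one attempt and no reset: what is moved stays moved. The work goes in short steps, Python scripts to look and compute and a tool call to move; the robot and the scene stay as the last step left them, time stands still between calls to the robot, and variables do not carry over. Pictures are saved under pics/ and viewed, at most 15 in all, crops included, and the job is handed in when it is done.

Besides the shell and the picture viewer there is one more tool, called after ">>>" by a JSON object that holds its "api" and its "payload", one argument or row to a line. apply_moves: Moves the arm, as the interface text tells. Its arguments: {"type":"object","properties":{"rotation":{"type":"array","items":{"type":"array","items":{"type":"number","minimum":-1,"maximum":1}}},"delta_pos":{"type":"array","items":{"type":"array","items":{"type":"number","minimum":-1,"maximum":1}}},"gripper":{"type":"array","items":{"type":"number"}},"grip_force":{"type":"number"}},"required":["rotation","delta_pos","gripper"]}

```bash
ls; mkdir -p pics
python3 - <<'E'
from plant import r
import cv2,pickle
s=r.state();print(s)
d={}
for n in("scene","side","wrist"):
    c=r.camera(n);d[n]=c;cv2.imwrite(f"pics/{n}0.png",c["color"][:,:,::-1])
    print(n,c["mtx"],c.get("R"),c.get("t"),c.get("hand_eye"))
pickle.dump((s,d),open("d0.pkl","wb"))
E
```

```text
pics
{'time': 0.0, 'joint_positions': array([-8.54439114e-02,  1.31145717e-01,  1.48926396e+00,  1.25565534e-05,
        1.52300030e+00, -8.53547541e-02]), 'qvel': array([ 8.22220509e-04, -1.79045792e-04, -1.71419629e-03, -5.94864999e-04,
        1.16886361e-03,  7.02653202e-05]), 'tau': array([-1.61290725e-03, -5.59853125e+01, -4.91755986e+01,  7.67333270e-02,
        3.59135563e-02, -2.97389461e-04]), 'eef_pos': array([5.99773167e+02, 1.78331202e-02, 4.03704781e+02]), 'tool_rot': array([ 7.07138227e-01,  7.07074751e-01, -5.80580442e-04, -6.99025063e-04]), 'contact_force': array([ 0.09183739, -0.32884978,  0.07858602]), 'moment': array([ 0.00464021,  0.01362954, -0.00722861]), 'grasp_force': 0.0, 'grip_width': 92.91698747757391}
scene [[533.65356971   0.         280.31491792]
 [  0.         533.65356971 216.88887542]
 [  0.           0.           1.        ]] [[-0.90625516 -0.42267451 -0.00691668]
 [-0.21400806  0.47284149 -0.85476399]
 [ 0.36455744 -0.77315405 -0.51897079]] [554.49946635 135.35412217 925.76346791] None
side [[421.16259363   0.         283.59525744]
 [  0.         421.16259363 209.58370495]
 [  0.           0.           1.        ]] [[ 0.98981272 -0.14070583 -0.02174039]
 [-0.08671884 -0.47470549 -0.87586217]
 [ 0.11291863  0.86882482 -0.48207138]] [-607.46132592   97.80630358  870.7718064 ] None
wrist [[334.04356293   0.         279.19230938]
 [  0.         334.04356293 211.26822882]
 [  0.           0.           1.        ]] None None [[-1.15834413e-03 -9.63643788e-01 -2.67187778e-01  7.43754915e+01]
 [ 9.99999324e-01 -1.08860771e-03 -4.09125336e-04 -6.51479154e-01]
 [ 1.03388414e-04 -2.67188071e-01  9.63644397e-01  2.03356562e+01]
 [ 0.00000000e+00  0.00000000e+00  0.00000000e+00  1.00000000e+00]]
```

View pics/scene0.png

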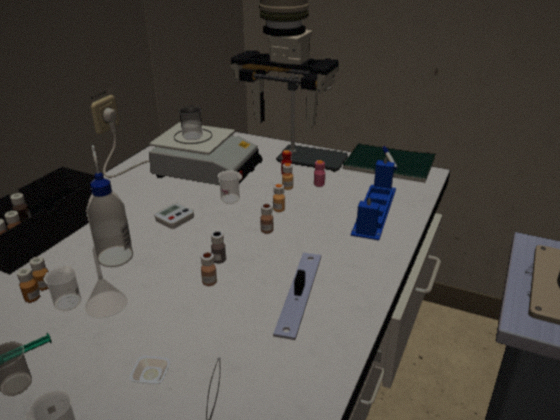

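View pics/side0.png

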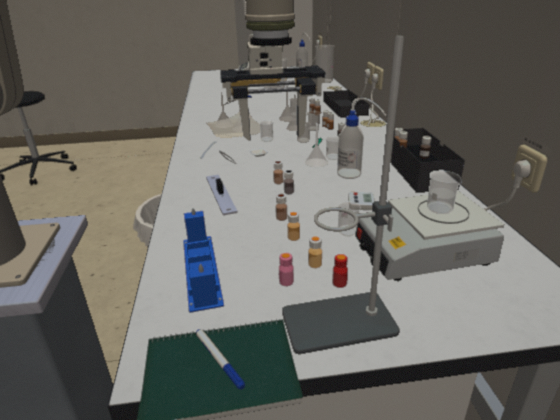

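View pics/wrist0.png

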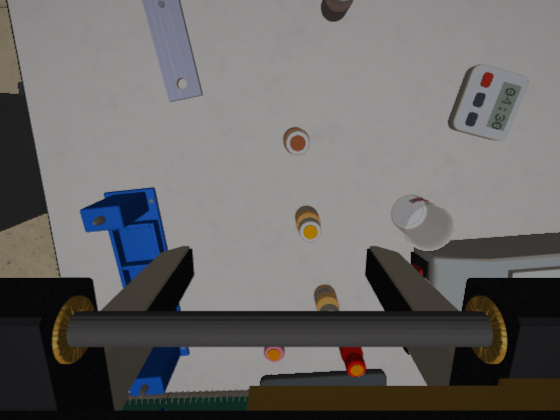

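The scene view shows the rack at (375,205) and the plate at (300,292). The capped vials are at (207,268), (218,247), (267,218), (279,197) and (287,176), with pink at (320,173) and red at (286,160) as distractors. Next I'll enlarge both views and check the discs by colour.

```bash
cat > h.py <<'E'
import numpy as np,cv2
from scipy.spatial.transform import Rotation as Ro
def ray(c,uv,s=None):
    d=np.linalg.inv(c["mtx"])@[uv[0],uv[1],1.]
    if "R" in c: return -c["R"].T@c["t"], c["R"].T@d
    Rt=Ro.from_quat(s["tool_rot"]).as_matrix();H=c["hand_eye"]
    return Rt@H[:3,3]+s["eef_pos"], Rt@H[:3,:3]@d
def onz(c,uv,z,s=None):
    o,d=ray(c,uv,s); return (o+d*(z-o[2])/d[2])[:2]
def proj(c,X,s=None):
    if "R" in c: p=c["R"]@X+c["t"]
    else:
        Rt=Ro.from_quat(s["tool_rot"]).as_matrix();H=c["hand_eye"]
        p=H[:3,:3].T@(Rt.T@(np.array(X)-s["eef_pos"])-H[:3,3])
    p=c["mtx"]@p; return p[:2]/p[2]
E
python3 - <<'E'
import pickle,cv2,numpy as np
from h import *
s,d=pickle.load(open("d0.pkl","rb"))
a=d["scene"]["color"][145:300,190:335];b=d["side"]["color"][150:300,260:360]
f=lambda i,w:cv2.resize(i,None,fx=w,fy=w,interpolation=cv2.INTER_CUBIC)
a=f(a,3);b=f(b,3);H=max(a.shape[0],b.shape[0])
p=lambda i:np.pad(i,((0,H-i.shape[0]),(0,4),(0,0)))
im=np.hstack([p(a),p(b)]);im=np.clip(im*1.6,0,255).astype(np.uint8)
cv2.imwrite("pics/crop1.png",im[:,:,::-1])
for n,l,z in [("scene",[(207,257),(218,237),(267,209),(279,188),(287,170),(320,166)],61),("side",[(278,165),(289,174),(281,199),(294,216),(315,241),(286,259)],61),("wrist",[(298,143),(310,231)],61)]:
    for q in l: print(n,q,onz(d[n],q,z,s).round(1))
for n in d:
    h=cv2.cvtColor(d[n]["color"],cv2.COLOR_RGB2HSV)
    m=cv2.inRange(h,(105,150,40),(130,255,255))
    k,lab,st,ce=cv2.connectedComponentsWithStats(m)
    print(n,[(st[i].tolist()) for i in range(1,k) if st[i,4]>80])
E
```

```text
scene (207, 257) [631.8 257.1]
scene (218, 237) [646.7 194.8]
scene (267, 209) [609.6  66.6]
scene (279, 188) [625.4 -23.5]
scene (287, 170) [ 645.6 -109.4]
scene (320, 166) [ 584.8 -159.5]
side (278, 165) [632.2 225.2]
side (289, 174) [651.8 162.4]
side (281, 199) [613.6  31. ]
side (294, 216) [629.7 -49.5]
side (315, 241) [ 653.  -149.2]
side (286, 259) [ 591.3 -196.8]
wrist (298, 143) [616.3  52.2]
wrist (310, 231) [629.7 -35.8]
scene [[352, 160, 43, 79, 1813], [91, 173, 18, 18, 179]]
side [[347, 111, 10, 15, 110], [184, 212, 39, 100, 2502], [223, 364, 22, 25, 247]]
wrist [[80, 188, 87, 100, 4667], [130, 347, 59, 49, 1534]]
```

View pics/crop1.png

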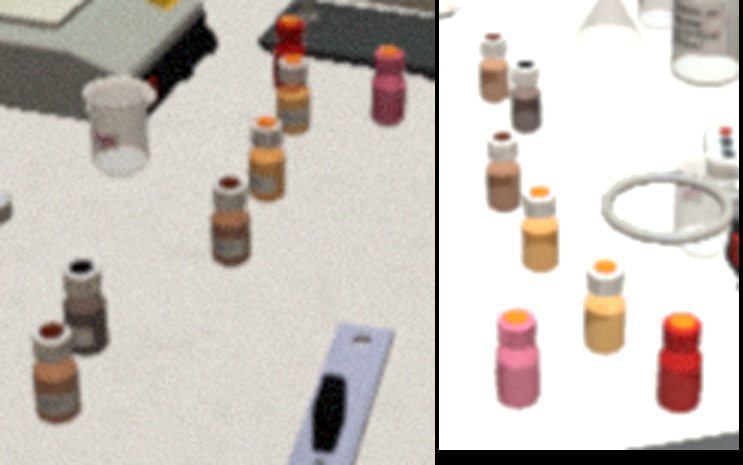

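Candidates, as scene pixels:
- **Dark vial:** (217,234), with a black disc on a white cap. This is the one meant.
- **Orange vials:** (279,186) and (288,166), with white caps, orange discs and orange contents. These are the two meant.
- **Brown vials:** (207,255) and (267,206). They stay.
- **Pink and red:** (320,162) and (286,152). Their caps are coloured, so they are not meant.

The crop confirms this in both views.

Run:
```python
import pickle
from h import *
s,d=pickle.load(open("d0.pkl","rb"))
P={"br1":((207.3,255),(278,162.7)),"dark":((217,234),(289,172)),"br2":((266.7,206),(281,195.7)),"or1":((278.7,186),(293.7,214)),"or2":((287.7,165.7),(315,239)),"pink":((319.7,162),(285.5,255.8)),"beaker":((230,176),(347,0))}
M=lambda c:c["mtx"]@np.c_[c["R"],c["t"]]
for k,(a,b) in P.items():
    if k=="beaker": print(k,onz(d["scene"],(230,200),0));continue
    X=cv2.triangulatePoints(M(d["scene"]),M(d["side"]),np.array(a,float),np.array(b,float))[:,0];print(k,(X[:3]/X[3]).round(1))
for q in [(384,170),(368,212),(375,205)]: print(q,onz(d["scene"],q,72))
for q in [(316,258),(286,329)]: print("plate",q,onz(d["scene"],q,6))
```

```text
br1 [636.  248.8  58.2]
dark [655.6 183.   57.8]
br2 [617.   52.5  58.5]
or1 [631.7 -35.8  58.3]
or2 [ 656.  -136.8   57.5]
pink [ 593.8 -182.9   58.8]
beaker [751.84198911 -27.71440706]
(384, 170) [ 439.80615679 -177.40950218]
(368, 212) [418.26998942  13.23943037]
(375, 205) [413.68081226 -18.50641538]
plate (316, 258) [485.73101431 109.7750265 ]
plate (286, 329) [457.51067915 309.40845096]
```

>>> {"api": "apply_moves", "payload": {
  "rotation": [
    [0,0,0],
    [0,0,0],
    [0,0,0],
    [0,0,0],
    [0,0,0],
    [0,0,0],
    [0,0,0]
  ],
  "delta_pos": [
    [-0.06,-0.03,0],
    [-0.12,-0.06,0],
    [-0.18,-0.09,0],
    [-0.22,-0.11,0],
    [-0.22,-0.11,0],
    [-0.22,-0.11,0],
    [-0.22,-0.11,0]
  ],
  "gripper": [1,1,1,1,1,1,1]
}}

```text
time: 1.02
eef_pos: [490.6, -218.8, 404.6]
tool_rot: [0.706, 0.708, 0.0, -0.0]
contact_force: [-0.4, 0.1, -0.2]
grip_width: 93.0
grasp_force: 0.0
```

Run:
```python
from plant import r
import cv2,pickle
s=r.state();c=r.camera("wrist");pickle.dump((s,c),open("d1.pkl","wb"));cv2.imwrite("pics/w1.png",c["color"][:,:,::-1])
```

>>> {"api": "apply_moves", "payload": {
  "rotation": [
    [0,0,0],
    [0,0,0],
    [0,0,0],
    [0,0,0],
    [0,0,0],
    [0,0,0],
    [0,0,0],
    [0,0,0],
    [0,0,0],
    [0,0,0]
  ],
  "delta_pos": [
    [0.06,0.01,0],
    [0.12,0.02,0],
    [0.18,0.03,0],
    [0.24,0.04,0],
    [0.3,0.06,0],
    [0.34,0.06,0],
    [0.34,0.06,0],
    [0.34,0.06,0],
    [0.34,0.06,0],
    [0.34,0.06,0]
  ],
  "gripper": [1,1,1,1,1,1,1,1,1,1]
}}

```text
time: 2.33
eef_pos: [550.1, 119.1, 404.8]
tool_rot: [0.708, 0.707, 0.0, 0.0]
contact_force: [0.2, 0.6, 0.2]
grip_width: 92.7
grasp_force: 0.0
```

Run:
```python
from plant import r
import cv2,pickle
s=r.state();c=r.camera("wrist");pickle.dump((s,c),open("d2.pkl","wb"));cv2.imwrite("pics/w2.png",c["color"][:,:,::-1]);print(s["eef_pos"])
```

```text
[550.05775385 119.07351302 404.820663  ]
```

View pics/w1.png

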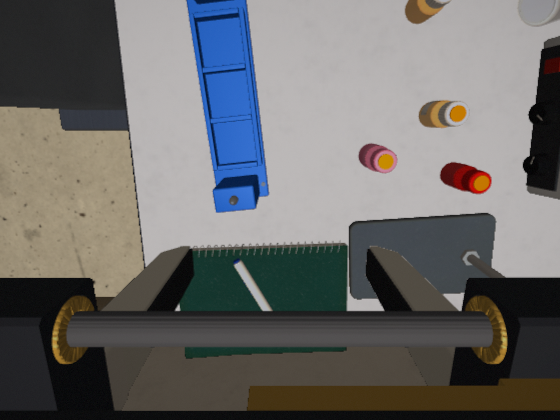

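View pics/w2.png

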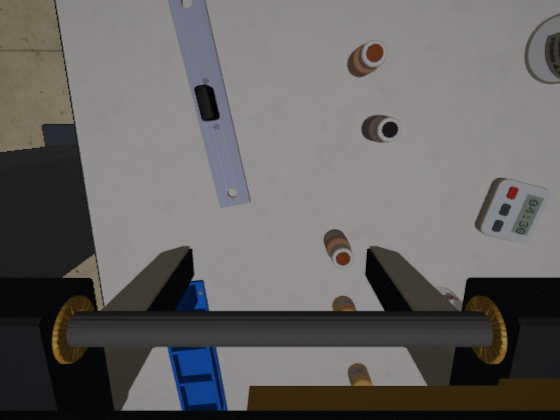

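In w1 the rack's -y pin is at (233,200). In w2 the dark disc is at (390,129), the plate holes are at (186,3) and (232,192), and the browns are at (374,52) and (343,258). The first wrist picture shows both rack pins, at (98,220) and (145,388). I'll compute the poses now.

Run:
```python
import pickle
from h import *
s0,d=pickle.load(open("d0.pkl","rb"));s1,w1=pickle.load(open("d1.pkl","rb"));s2,w2=pickle.load(open("d2.pkl","rb"));w0=d["wrist"]
def blob(c,uv,lo,hi,rad=12):
    h=cv2.cvtColor(c["color"],cv2.COLOR_RGB2HSV);m=cv2.inRange(h,lo,hi)
    w=np.zeros_like(m);cv2.circle(w,uv,rad,255,-1);m&=w
    M=cv2.moments(m,True);return (M["m10"]/M["m00"],M["m01"]/M["m00"]),M["m00"]
for n,c,s,uv,lo,hi in [("dark",w2,s2,(390,129),(0,0,0),(179,255,50)),("br1",w2,s2,(374,52),(0,120,40),(20,255,255)),("br2",w2,s2,(343,258),(0,120,40),(20,255,255)),("or1",w0,s0,(310,231),(5,150,150),(25,255,255)),("or2",w1,s1,(457,113),(5,150,150),(25,255,255)),("br2",w0,s0,(298,143),(0,120,40),(20,255,255))]:
    p,a=blob(c,uv,lo,hi,8);print(n,np.round(p,1),a,onz(c,p,61,s).round(1))
for n,c,s,uv in [("pin-",w1,s1,(233,200)),("pin-",w0,s0,(145,388)),("pin+",w0,s0,(98,220))]:
    print(n,uv,onz(c,uv,86,s).round(1),onz(c,uv,79,s).round(1))
for uv in [(186,3),(232,192)]: print("hole",uv,onz(w2,uv,3,s2).round(1))
# rack outline top rims z=20
pl=np.array([onz(w2,q,6,s2) for q in[(205,0),(249,203),(219,207),(169,0)]]).round(1);print(pl.tolist())
im=np.hstack([cv2.resize(x,(400,400),interpolation=cv2.INTER_CUBIC) for x in(w1["color"][160:220,195:255+0],w0["color"][190:250,68:128])])
cv2.imwrite("pics/c2.png",np.clip(im*1.5,0,255).astype(np.uint8)[:,:,::-1])
```

```text
dark [389.5 129. ] 175.0 [653.3 183.7]
br1 [374.2  52.1] 192.0 [634.  250.1]
br2 [342.7 258.2] 132.0 [615.5  52.6]
or1 [310.1 232. ] 141.0 [629.8 -36.8]
or2 [457.3 113.2] 184.0 [ 655.1 -139.3]
br2 [297.4 142.7] 171.0 [615.7  52.5]
pin- (233, 200) [ 447.4 -216.3] [ 446.4 -218. ]
pin- (145, 388) [ 452.8 -206.6] [ 449.3 -213.2]
pin+ (98, 220) [429.6 -16.3] [425.6 -18.5]
hole (186, 3) [455.7 306.3]
hole (232, 192) [494.3 111.1]
[[475.6, 308.0], [514.0, 98.6], [478.7, 93.8], [439.6, 308.1]]
```

View pics/c2.png

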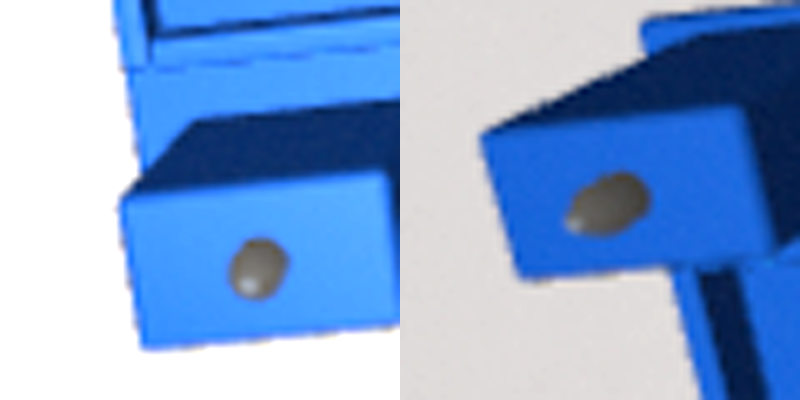

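The crops show the pillar tops clearly, with the pins at (233,201) in w1 and about (98,220) in the first wrist picture. I'll use the pillar-top corners at z=72.

Run:
```python
import pickle
from h import *
s0,d=pickle.load(open("d0.pkl","rb"));s1,w1=pickle.load(open("d1.pkl","rb"));w0=d["wrist"]
k=60/400
L=[onz(w1,(195+u*k,160+v*k),72,s1) for u,v in[(122,200),(388,172),(408,328),(145,348)]]
R=[onz(w0,(68+(u-400)*k,190+v*k),72,s0) for u,v in[(482,133),(740,107),(775,257),(522,279)]]
for Q in(L,R):
    Q=np.array(Q);print(Q.round(1).tolist(),"c",Q.mean(0),"size",np.linalg.norm(np.diff(Q,axis=0),axis=1).round(1))
a,b=np.mean(L,0),np.mean(R,0);v=b-a;print("centre",(a+b)/2,"len",np.linalg.norm(v),"yaw",np.arctan2(-v[0],v[1]))
print(onz(w1,(232.7,202.3),86,s1),onz(w0,(94.5,222.7),86,s0))
```

```text
[[427.0, -209.9], [465.1, -205.8], [467.5, -228.8], [429.2, -231.8]] c [ 447.19532131 -219.05844521] size [38.3 23.2 38.5]
[[406.0, -10.4], [444.0, -6.6], [446.2, -29.4], [408.3, -32.8]] c [426.10930839 -19.78846743] size [38.2 22.9 38. ]
centre [ 436.65231485 -119.42345632] len 200.38249420577324 yaw 0.10542399322420551
[ 447.03515954 -218.4448188 ] [425.96285034 -18.95643185]
```

Pose results:
- **Rack:** centre (436.6, -119.4), yaw 0.105.
- **Plate:** about (475, 208.7), yaw 0.195.

First pick: the dark vial at (653, 184).

>>> {"api": "apply_moves", "payload": {
  "rotation": [
    [0,0,0],
    [0,0,0],
    [0,0,0],
    [0,0,0],
    [0,0,0],
    [0,0,0],
    [0,0,0],
    [0,0,0],
    [0,0,0],
    [0,0,0],
    [0,0,0],
    [0,0,0]
  ],
  "delta_pos": [
    [0.03,0.04,0.03],
    [0.055,0.085,0.06],
    [0.064,0.103,0.08],
    [0.064,0.103,0.08],
    [0.064,0.103,0.12],
    [0.064,0.103,0.16],
    [0.064,0.103,0.2],
    [0.064,0.103,0.2],
    [0.064,0.103,0.2],
    [0.064,0.103,0.2],
    [0.064,0.103,0.2],
    [0.064,0.103,0.2]
  ],
  "gripper": [0.65,0.65,0.65,0.65,0.65,0.65,0.65,0.65,0.65,0.2,0.2,0.2],
  "grip_force": 12
}}

```text
time: 3.88
eef_pos: [653.3, 184.1, 205.7]
tool_rot: [0.707, 0.707, 0.001, 0.0]
contact_force: [-0.0, 0.6, -0.0]
grip_width: 35.0
grasp_force: 0.0
```

>>> {"api": "apply_moves", "payload": {
  "rotation": [
    [0,0,0],
    [0,0,0],
    [0,0,0],
    [0,0,0],
    [0,0,0],
    [0,0,0],
    [0,0,0],
    [0,0,0]
  ],
  "delta_pos": [
    [0,0,0],
    [0,0,0],
    [0,0,0],
    [0,0,0],
    [0,0,-0.03],
    [0,0,-0.08],
    [0,0,-0.12],
    [0,0,-0.12]
  ],
  "gripper": [0.2,0.2,0.2,0.2,0.2,0.2,0.2,0.2],
  "grip_force": 12
}}

```text
time: 4.88
eef_pos: [654.4, 184.3, 329.7]
tool_rot: [0.707, 0.707, 0.003, 0.002]
contact_force: [-0.1, -0.3, -0.7]
grip_width: 26.8
grasp_force: 12.0
```

>>> {"api": "apply_moves", "payload": {
  "rotation": [
    [0,0,-0.01],
    [0,0,-0.02],
    [0,0,-0.03],
    [0,0,-0.04],
    [0,0,-0.0525],
    [0,0,-0.0525],
    [0,0,-0.0525],
    [0,0,-0.0525],
    [0,0,-0.0525],
    [0,0,-0.0525]
  ],
  "delta_pos": [
    [-0.043,-0.031,0],
    [-0.086,-0.062,0],
    [-0.13,-0.093,0],
    [-0.173,-0.124,0],
    [-0.216,-0.155,0],
    [-0.26,-0.186,0],
    [-0.303,-0.217,0],
    [-0.303,-0.217,0],
    [-0.303,-0.217,0],
    [-0.303,-0.217,0]
  ],
  "gripper": [0.2,0.2,0.2,0.2,0.2,0.2,0.2,0.2,0.2,0.2]
}}

```text
time: 6.12
eef_pos: [436.4, -118.1, 324.3]
tool_rot: [0.669, 0.744, 0.0, -0.0]
contact_force: [0.5, 0.9, -0.0]
grip_width: 26.5
grasp_force: 12.0
```

>>> {"api": "apply_moves", "payload": {
  "rotation": [
    [0,0,0],
    [0,0,0],
    [0,0,0],
    [0,0,0],
    [0,0,0],
    [0,0,0],
    [0,0,0],
    [0,0,0],
    [0,0,0],
    [0,0,0],
    [0,0,0],
    [0,0,0],
    [0,0,0]
  ],
  "delta_pos": [
    [-0.001,0,0.04],
    [-0.001,0,0.08],
    [-0.001,0,0.1],
    [-0.001,0,0.112],
    [-0.001,0,0.112],
    [-0.001,0,0.112],
    [-0.001,0,0.112],
    [-0.001,0,0.112],
    [-0.001,0,0.112],
    [-0.001,0,0.05],
    [-0.001,0,-0.01],
    [-0.001,0,-0.05],
    [-0.001,0,-0.05]
  ],
  "gripper": [0.2,0.2,0.2,0.2,0.2,0.2,0.55,0.55,0.55,0.6,0.6,0.65,0.65]
}}

```text
time: 7.75
eef_pos: [437.1, -120.4, 379.2]
tool_rot: [0.669, 0.743, 0.001, 0.004]
contact_force: [-0.3, 0.8, -0.4]
grip_width: 60.1
grasp_force: 0.0
```

Run:
```python
from plant import r
import cv2,pickle,numpy as np
s=r.state();print(s["eef_pos"],s["grip_width"])
a=r.camera("side")["color"][190:310,170:330];b=r.camera("scene")["color"][140:260,310:430]
im=np.hstack([cv2.resize(x,None,fx=2.8,fy=2.8,interpolation=cv2.INTER_CUBIC) for x in(a,b)])
cv2.imwrite("pics/p1.png",np.clip(im*1.5,0,255).astype(np.uint8)[:,:,::-1])
```

```text
[ 437.14670965 -120.44287133  379.15320404] 60.069189376326776
```

View pics/p1.png

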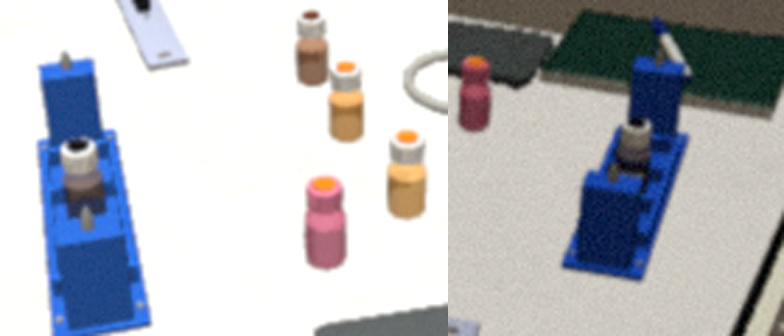

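The dark vial stands in the middle bay. The side view shows a ring on a stand near the orange vials, so I'll locate it before approaching.

Run:
```python
import pickle
from plant import r
from h import *
s0,d=pickle.load(open("d0.pkl","rb"));s1,w1=pickle.load(open("d1.pkl","rb"))
print(onz(d["side"],(372,310),8),onz(w1,(470,258),8,s1),"red",onz(w1,(482,182),61,s1))
b=onz(d["side"],(372,310),8)
for z in(100,150,200,250,300,350,400,500): print(z,proj(d["side"],[*b,z]).round(),proj(d["scene"],[*b,z]).round(),"ring",onz(d["side"],(336,218),z).round(),onz(d["side"],(315,220),z).round(),onz(d["side"],(336,230),z).round())
c=r.camera("scene")["color"][0:220,180:440]
cv2.imwrite("pics/p2.png",np.clip(cv2.resize(c,None,fx=2.7,fy=2.7)*1.5,0,255).astype(np.uint8)[:,:,::-1])
```

```text
[ 720.31758162 -290.02323188] [ 721.80251673 -307.36721475] red [ 688.58872075 -203.99793113]
100 [377. 265.] [290. 122.] ring [ 694. -138.] [ 655. -139.] [ 684. -179.]
150 [380. 238.] [290. 103.] ring [ 671. -222.] [ 636. -222.] [ 662. -258.]
200 [383. 208.] [290.  84.] ring [ 648. -306.] [ 618. -306.] [ 640. -336.]
250 [386. 176.] [290.  63.] ring [ 624. -390.] [ 600. -390.] [ 618. -415.]
300 [390. 142.] [290.  42.] ring [ 601. -473.] [ 582. -474.] [ 596. -494.]
350 [394. 104.] [290.  20.] ring [ 578. -557.] [ 563. -557.] [ 574. -572.]
400 [398.  62.] [290.  -4.] ring [ 554. -641.] [ 545. -641.] [ 552. -651.]
500 [408. -33.] [290. -53.] ring [ 508. -809.] [ 509. -809.] [ 508. -808.]
```

View pics/p2.png

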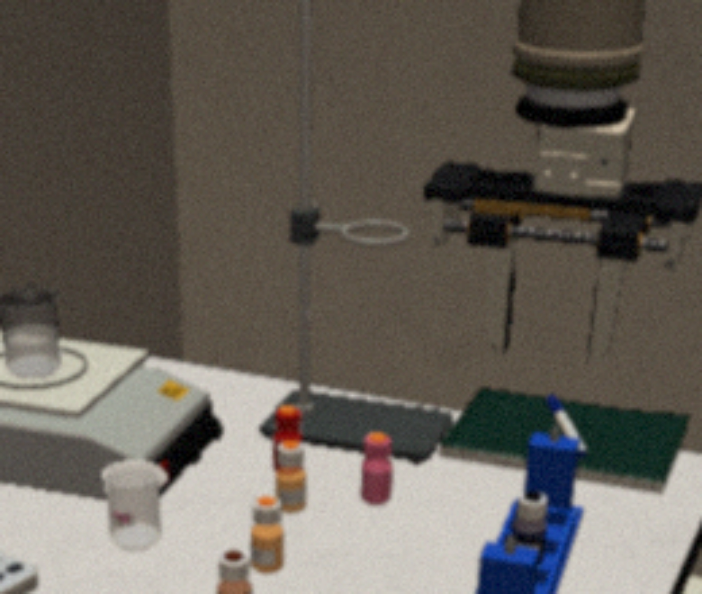

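The clamp and ring sit at z≈200 around (648,-306), about 90 mm clear of the gripper body when it is over orange_2. I'll pick orange_2 at (655,-139).

>>> {"api": "apply_moves", "payload": {
  "rotation": [
    [0,0,0],
    [0,0,0],
    [0,0,0],
    [0,0,0],
    [0,0,0],
    [0,0,0],
    [0,0,0],
    [0,0,0],
    [0,0,0],
    [0,0,0],
    [0,0,0],
    [0,0,0],
    [0,0,0],
    [0,0,0],
    [0,0,0]
  ],
  "delta_pos": [
    [-0.01,0.055,0],
    [-0.02,0.11,0.02],
    [-0.03,0.165,0.04],
    [-0.042,0.2155,0.06],
    [-0.042,0.2155,0.07],
    [-0.042,0.2155,0.09],
    [-0.042,0.2155,0.13],
    [-0.042,0.2155,0.169],
    [-0.042,0.2155,0.169],
    [-0.042,0.2155,0.169],
    [-0.042,0.2155,0.169],
    [-0.042,0.2155,0.169],
    [-0.042,0.2155,0.169],
    [-0.042,0.2155,0.169],
    [-0.042,0.2155,0.169]
  ],
  "gripper": [0.65,0.65,0.65,0.65,0.65,0.65,0.65,0.65,0.65,0.2,0.2,0.2,0.2,0.2,0.2]
}}

```text
time: 9.78
eef_pos: [655.3, -139.3, 206.8]
tool_rot: [0.669, 0.743, 0.0, 0.001]
contact_force: [-1.4, 1.1, 5.1]
grip_width: 26.6
grasp_force: 12.0
```

>>> {"api": "apply_moves", "payload": {
  "rotation": [
    [0,0,0],
    [0,0,0],
    [0,0,0],
    [0,0,0],
    [0,0,0],
    [0,0,0],
    [0,0,0],
    [0,0,0],
    [0,0,0],
    [0,0,0],
    [0,0,0],
    [0,0,0],
    [0,0,0],
    [0,0,0]
  ],
  "delta_pos": [
    [0,0,-0.04],
    [0,0,-0.08],
    [0,0,-0.12],
    [-0.002,-0.05,-0.12],
    [-0.004,-0.1,-0.12],
    [-0.006,-0.15,-0.12],
    [-0.007,-0.2,-0.12],
    [-0.007,-0.215,-0.12],
    [-0.007,-0.215,-0.12],
    [-0.007,-0.215,-0.12],
    [-0.007,-0.215,-0.08],
    [-0.007,-0.215,-0.04],
    [-0.007,-0.215,-0.02],
    [-0.007,-0.215,-0.02]
  ],
  "gripper": [0.2,0.2,0.2,0.2,0.2,0.2,0.2,0.2,0.2,0.2,0.2,0.2,0.2,0.2]
}}

```text
time: 11.52
eef_pos: [441.6, -168.0, 223.8]
tool_rot: [0.669, 0.743, -0.0, -0.002]
contact_force: [-0.5, -0.6, -0.2]
grip_width: 26.8
grasp_force: 12.0
```

>>> {"api": "apply_moves", "payload": {
  "rotation": [
    [0,0,0],
    [0,0,0],
    [0,0,0],
    [0,0,0],
    [0,0,0],
    [0,0,0],
    [0,0,0],
    [0,0,0],
    [0,0,0],
    [0,0,0],
    [0,0,0]
  ],
  "delta_pos": [
    [-0.001,0,0.006],
    [-0.001,0,0.012],
    [-0.001,0,0.012],
    [-0.001,0,0.012],
    [-0.001,0,0.012],
    [-0.001,0,0.012],
    [-0.001,0,-0.05],
    [-0.001,0,-0.1],
    [-0.001,0,-0.14],
    [-0.001,0,-0.14],
    [-0.001,0,-0.14]
  ],
  "gripper": [0.2,0.2,0.2,0.55,0.55,0.55,0.6,0.6,0.65,0.65,0.65]
}}

```text
time: 12.9
eef_pos: [441.7, -169.5, 365.2]
tool_rot: [0.669, 0.743, -0.0, -0.0]
contact_force: [-0.9, 0.0, -0.2]
grip_width: 60.4
grasp_force: 0.0
```

>>> {"api": "apply_moves", "payload": {
  "rotation": [
    [0,0,0],
    [0,0,0],
    [0,0,0],
    [0,0,0],
    [0,0,0],
    [0,0,0],
    [0,0,0],
    [0,0,0],
    [0,0,0],
    [0,0,0],
    [0,0,0],
    [0,0,0],
    [0,0,0],
    [0,0,0],
    [0,0,0]
  ],
  "delta_pos": [
    [0.028,0.05,0],
    [0.056,0.1,0.02],
    [0.084,0.15,0.04],
    [0.112,0.201,0.06],
    [0.112,0.201,0.06],
    [0.112,0.201,0.08],
    [0.112,0.201,0.12],
    [0.112,0.201,0.16],
    [0.112,0.201,0.16],
    [0.112,0.201,0.16],
    [0.112,0.201,0.16],
    [0.112,0.201,0.16],
    [0.112,0.201,0.16],
    [0.112,0.201,0.16],
    [0.112,0.201,0.16]
  ],
  "gripper": [0.65,0.65,0.65,0.65,0.65,0.65,0.65,0.65,0.65,0.2,0.2,0.2,0.2,0.2,0.2]
}}

```text
time: 14.78
eef_pos: [630.5, -37.2, 206.8]
tool_rot: [0.669, 0.743, 0.0, 0.001]
contact_force: [-0.6, 0.7, 6.1]
grip_width: 26.8
grasp_force: 12.0
```

>>> {"api": "apply_moves", "payload": {
  "rotation": [
    [0,0,0],
    [0,0,0],
    [0,0,0],
    [0,0,0],
    [0,0,0],
    [0,0,0],
    [0,0,0],
    [0,0,0],
    [0,0,0],
    [0,0,0],
    [0,0,0],
    [0,0,0],
    [0,0,0],
    [0,0,0]
  ],
  "delta_pos": [
    [0,0,-0.04],
    [0,0,-0.08],
    [0,0,-0.12],
    [-0.002,-0.05,-0.12],
    [-0.006,-0.1,-0.12],
    [-0.009,-0.15,-0.12],
    [-0.012,-0.19,-0.12],
    [-0.012,-0.201,-0.12],
    [-0.012,-0.201,-0.12],
    [-0.012,-0.201,-0.12],
    [-0.012,-0.201,-0.08],
    [-0.012,-0.201,-0.04],
    [-0.012,-0.201,-0.02],
    [-0.012,-0.201,-0.02]
  ],
  "gripper": [0.2,0.2,0.2,0.2,0.2,0.2,0.2,0.2,0.2,0.2,0.2,0.2,0.2,0.2]
}}

```text
time: 16.52
eef_pos: [431.1, -69.8, 223.9]
tool_rot: [0.669, 0.743, -0.001, -0.002]
contact_force: [0.2, 1.2, 0.5]
grip_width: 26.5
grasp_force: 12.0
```

>>> {"api": "apply_moves", "payload": {
  "rotation": [
    [0,0,0],
    [0,0,0],
    [0,0,0],
    [0,0,0],
    [0,0,0],
    [0,0,0],
    [0,0,0],
    [0,0,0],
    [0,0,0],
    [0,0,0],
    [0,0,0]
  ],
  "delta_pos": [
    [0,0,0.006],
    [0,0,0.012],
    [0,0,0.012],
    [0,0,0.012],
    [0,0,0.012],
    [0,0,0.012],
    [0,0,-0.05],
    [0,0,-0.1],
    [0,0,-0.14],
    [0,0,-0.14],
    [0,0,-0.14]
  ],
  "gripper": [0.2,0.2,0.2,0.55,0.55,0.55,0.6,0.6,0.65,0.65,0.65]
}}

```text
time: 17.9
eef_pos: [431.2, -70.1, 365.0]
tool_rot: [0.669, 0.743, -0.0, -0.0]
contact_force: [0.4, 0.1, 0.2]
grip_width: 60.3
grasp_force: 0.0
```

>>> {"api": "apply_moves", "payload": {
  "rotation": [
    [0,0,0],
    [0,0,0],
    [0,0,0],
    [0,0,0],
    [0,0,0],
    [0,0,0]
  ],
  "delta_pos": [
    [-0.05,0,-0.02],
    [-0.1,0,-0.04],
    [-0.138,0,-0.06],
    [-0.138,0,-0.06],
    [-0.138,0,-0.06],
    [-0.138,0,-0.06]
  ],
  "gripper": [0.65,0.65,0.65,0.65,0.65,0.65]
}}

```text
time: 18.65
eef_pos: [445.6, -206.3, 424.1]
tool_rot: [0.669, 0.744, -0.0, -0.001]
contact_force: [0.2, 0.1, -0.1]
grip_width: 60.4
grasp_force: 0.0
```

Run:
```python
from plant import r
import cv2,pickle
s=r.state();c=r.camera("wrist");pickle.dump((s,c),open("d3.pkl","wb"));print(s["eef_pos"])
cv2.imwrite("pics/w3.png",cv2.resize(c["color"][0:250,100:350],(600,600),interpolation=cv2.INTER_CUBIC)[:,:,::-1])
```

```text
[ 445.62394633 -206.29851606  424.13758635]
```

>>> {"api": "apply_moves", "payload": {
  "rotation": [
    [0,0,-0.01],
    [0,0,-0.02],
    [0,0,-0.03],
    [0,0,-0.045],
    [0,0,-0.045],
    [0,0,-0.045],
    [0,0,-0.045],
    [0,0,-0.045],
    [0,0,-0.045],
    [0,0,-0.045]
  ],
  "delta_pos": [
    [0.055,0.013,0],
    [0.11,0.026,0],
    [0.165,0.04,0],
    [0.22,0.053,0],
    [0.275,0.066,0],
    [0.33,0.08,0],
    [0.33,0.08,0],
    [0.33,0.08,0],
    [0.33,0.08,0],
    [0.33,0.08,0]
  ],
  "gripper": [0.65,0.65,0.65,0.65,0.65,0.65,0.65,0.65,0.65,0.65]
}}

```text
time: 19.95
eef_pos: [490.8, 128.1, 425.8]
tool_rot: [0.636, 0.772, 0.0, 0.0]
contact_force: [0.3, 0.7, 0.6]
grip_width: 60.5
grasp_force: 0.0
```

Run:
```python
from plant import r
import cv2,pickle
s=r.state();c=r.camera("wrist");pickle.dump((s,c),open("d4.pkl","wb"));print(s["eef_pos"])
cv2.imwrite("pics/w4.png",cv2.resize(c["color"][0:250,100:350],(600,600),interpolation=cv2.INTER_CUBIC)[:,:,::-1])
```

```text
[490.83048153 128.05901965 425.79399101]
```

View pics/w3.png

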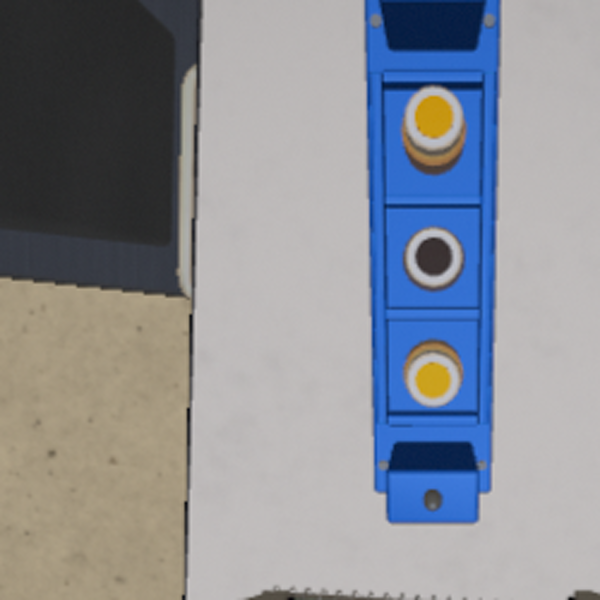

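View pics/w4.png

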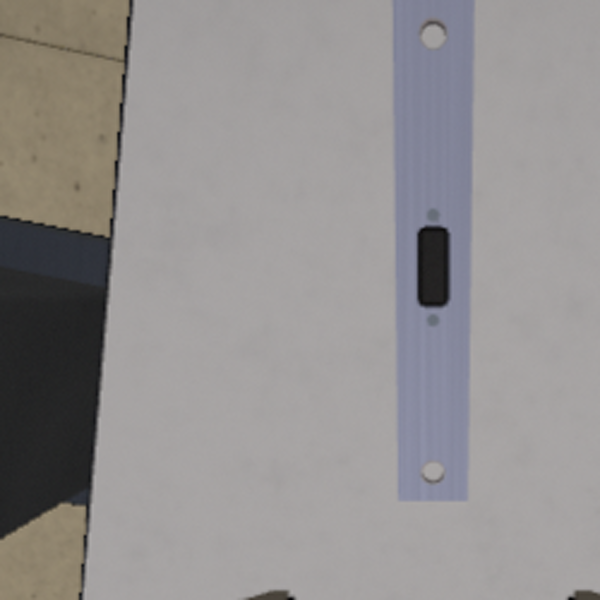

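All three vials stand in their bays in w3. In w4 the plate lies along the tool axis, with its holes at crop (433,36) and (433,472).

Run:
```python
import pickle
from h import *
s3,w3=pickle.load(open("d3.pkl","rb"));s4,w4=pickle.load(open("d4.pkl","rb"));k=250/600
f=lambda u,v:(100+u*k-.5+k/2,v*k-.5+k/2)
A,B=[onz(w4,f(*q),6,s4) for q in[(433,35),(433,471)]]
v=A-B;print("plate",A,B,np.linalg.norm(v),(A+B)/2,"yaw",np.arctan2(-v[0],v[1]))
e=[onz(w4,f(*q),6,s4) for q in[(398,500),(468,500)]];m=np.mean(e,0);u=v/np.linalg.norm(v);print("from edge",m+115*u)
b=np.mean([onz(w4,f(*q),40,s4) for q in[(418,228),(448,228),(418,305),(448,305)]],0);print("block top",b)
L=np.array([onz(w3,f(*q),72,s3) for q in[(388,472),(479,472),(479,522),(388,522)]]);print("pillar-",L.mean(0),L.round(1).tolist())
for n,q in [("or+",(434,117)),("dark",(434,257)),("or-",(433,380))]: print(n,onz(w3,f(*q),67,s3).round(1))
for t in("tool_rot",): print(s4[t])
```

```text
plate [456.50574554 306.48332295] [494.54394279 111.62080166] 198.5404408484146 [475.52484417 209.05206231] yaw 0.19278105086630337
from edge [475.44741671 209.44958061]
block top [475.46622371 208.83866775]
pillar- [ 446.65618485 -218.49719537] [[426.3, -209.5], [464.7, -205.5], [467.4, -227.4], [428.3, -231.6]]
or+ [431.  -69.6]
dark [ 436.5 -120.7]
or- [ 441.2 -169.5]
[6.35611913e-01 7.72008735e-01 1.47320019e-05 9.74495095e-05]
```

>>> {"api": "apply_moves", "payload": {
  "rotation": [
    [0,0,0],
    [0,0,0],
    [0,0,0],
    [0,0,0],
    [0,0,0],
    [0,0,0],
    [0,0,0],
    [0,0,0],
    [0,0,0],
    [0,0,0],
    [0,0,0],
    [0,0,0],
    [0,0,0],
    [0,0,0],
    [0,0,0],
    [0,0,0]
  ],
  "delta_pos": [
    [0.04,0,0.04],
    [0.0823,0.0005,0.08],
    [0.0823,0.0005,0.12],
    [0.0823,0.0005,0.16],
    [0.0823,0.0005,0.19],
    [0.0823,0.0005,0.215],
    [0.0823,0.0005,0.229],
    [0.0823,0.0005,0.229],
    [0.0823,0.0005,0.229],
    [0.0823,0.0005,0.229],
    [0.0823,0.0005,0.229],
    [0.0823,0.0005,0.229],
    [0.0823,0.0005,0.229],
    [0.0823,0.0005,0.229],
    [0.0823,0.0005,0.229],
    [0.0823,0.0005,0.229]
  ],
  "gripper": [0.5,0.5,0.5,0.5,0.5,0.5,0.5,0.5,0.5,0,0,0,0,0,0,0],
  "grip_force": 40
}}

```text
time: 22.0
eef_pos: [475.4, 210.0, 196.9]
tool_rot: [0.635, 0.773, 0.0, 0.0]
contact_force: [-1.0, 0.5, 2.9]
grip_width: 13.7
grasp_force: 40.0
```

>>> {"api": "apply_moves", "payload": {
  "rotation": [
    [0,0,0],
    [0,0,0],
    [0,0,0],
    [0,0,0],
    [0,0,0],
    [0,0,0],
    [0,0,0.01],
    [0,0,0.02],
    [0,0,0.03],
    [0,0,0.044],
    [0,0,0.044],
    [0,0,0.044],
    [0,0,0.044],
    [0,0,0.044],
    [0,0,0.044],
    [0,0,0.044],
    [0,0,0.044],
    [0,0,0.044]
  ],
  "delta_pos": [
    [0,0,-0.02],
    [0,0,-0.05],
    [0,0,-0.09],
    [0,0,-0.13],
    [0,0,-0.15],
    [-0.03,-0.01,-0.15],
    [-0.07,-0.023,-0.15],
    [-0.11,-0.036,-0.15],
    [-0.15,-0.05,-0.15],
    [-0.19,-0.062,-0.15],
    [-0.23,-0.075,-0.15],
    [-0.265,-0.087,-0.15],
    [-0.295,-0.095,-0.15],
    [-0.315,-0.101,-0.15],
    [-0.315,-0.101,-0.15],
    [-0.315,-0.101,-0.15],
    [-0.315,-0.101,-0.15],
    [-0.315,-0.101,-0.15]
  ],
  "gripper": [0,0,0,0,0,0,0,0,0,0,0,0,0,0,0,0,0,0]
}}

```text
time: 24.25
eef_pos: [437.4, -118.0, 346.7]
tool_rot: [0.668, 0.744, 0.0, -0.0]
contact_force: [1.3, -0.4, -1.2]
grip_width: 13.5
grasp_force: 40.0
```

Run:
```python
from plant import r
import cv2,pickle
from h import *
s=r.state();c=r.camera("wrist");pickle.dump((s,c),open("d5.pkl","wb"));q=s["tool_rot"];print(s["eef_pos"],q,"yaw",np.arctan2(q[1]**2-q[0]**2,2*q[0]*q[1]))
a=c["color"][0:420,150:410];b=r.camera("side")["color"][150:300,150:260]
im=np.hstack([cv2.resize(a,(371,600)),cv2.resize(b,(429,585),interpolation=cv2.INTER_CUBIC)[:585].repeat(1,0) if 0 else np.pad(cv2.resize(b,(429,585),interpolation=cv2.INTER_CUBIC),((0,15),(0,0),(0,0)))])
cv2.imwrite("pics/w5.png",np.clip(im*1.4,0,255).astype(np.uint8)[:,:,::-1])
```

```text
[ 437.39043342 -117.98374057  346.69660003] [ 6.67880717e-01  7.44268327e-01  4.25245984e-05 -6.00752049e-05] yaw 0.1080809926851545
```

View pics/w5.png

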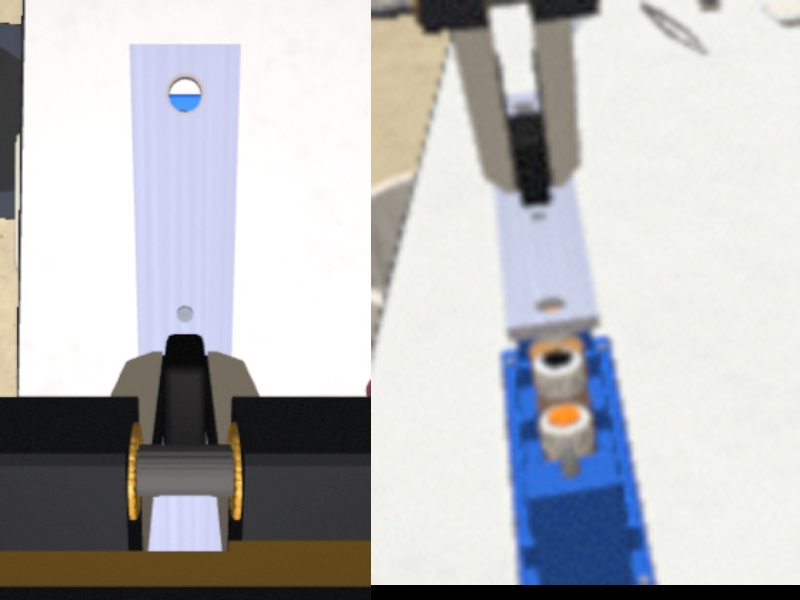

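Run:
```python
import pickle
from h import *
s,c=pickle.load(open("d5.pkl","rb"))
k=260/371
uv=(150+184.5*k,94.5*.7)
h=onz(c,uv,155.5,s);y=.108;u=np.array([-np.sin(y),np.cos(y)]);x=np.array([np.cos(y),np.sin(y)])
d=h-s["eef_pos"][:2];print(h,"tool x,y of hole",d@u,d@x)
e=np.mean([onz(c,(150+a*k,44*.7),155.5,s) for a in(131,240)],0)-s["eef_pos"][:2];print("end",e@u,e@x)
# pillar + top visible? expected pin pixel
for q in [(425.9,-19.8)]: print(proj(c,[*q,86],s))
```

```text
[426.20315558 -20.17749391] tool x,y of hole 98.44227343018181 -0.5795450391647652
end 113.55787448538301 -0.24103135792548805
[278.88307463  81.13145074]
```

>>> {"api": "apply_moves", "payload": {
  "rotation": [
    [0,0,0.0015],
    [0,0,0.0015],
    [0,0,0.0015],
    [0,0,0.0015],
    [0,0,0.0015],
    [0,0,0.0015]
  ],
  "delta_pos": [
    [-0.0003,-0.0007,0.02],
    [-0.0003,-0.0007,0.04],
    [-0.0003,-0.0007,0.056],
    [-0.0003,-0.0007,0.056],
    [-0.0003,-0.0007,0.056],
    [-0.0003,-0.0007,0.056]
  ],
  "gripper": [0,0,0,0,0,0]
}}

```text
time: 25.1
eef_pos: [437.0, -119.2, 291.7]
tool_rot: [0.669, 0.743, 0.0, 0.001]
contact_force: [-0.4, 0.3, -1.9]
grip_width: 13.5
grasp_force: 40.0
```

Run:
```python
from plant import r
import cv2,pickle
from h import *
s=r.state();c=r.camera("wrist");d=r.camera("side")["color"][190:310,165:235];print(s["eef_pos"],s["contact_force"])
a=c["color"][30:110,240:320]
im=np.hstack([cv2.resize(a,(400,400),interpolation=cv2.INTER_CUBIC),np.pad(cv2.resize(d,(233,400),interpolation=cv2.INTER_CUBIC),((0,0),(5,0),(0,0)))])
cv2.imwrite("pics/w6.png",np.clip(im*1.4,0,255).astype(np.uint8)[:,:,::-1])
```

```text
[ 437.04991306 -119.16105456  291.72878361] [-0.42535582  0.31573286 -1.93663556]
```

View pics/w6.png

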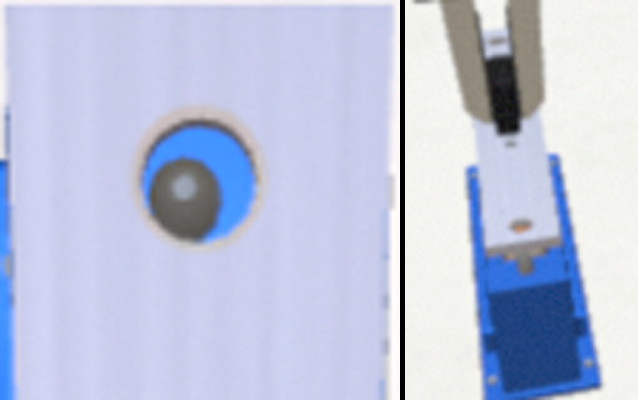

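The pin is visible through the hole: hole centre at crop (199,178), pin tip at (184,187). I'll compute the offset.

Run:
```python
from h import *
from plant import r
s=r.state();import pickle
c=pickle.load(open("d5.pkl","rb"))[1]
q=s["tool_rot"];y=np.arctan2(q[1]**2-q[0]**2,2*q[0]*q[1]);u=np.array([-np.sin(y),np.cos(y)]);x=np.array([np.cos(y),np.sin(y)])
f=lambda a,b:(240+a*.2-.4,30+b*.2-.4)
z=s["eef_pos"][2]-196.9
h=onz(c,f(199,178),z+6,s)
for zz in(86,):
    p=onz(c,f(184,187),zz,s);d=p-h;print(y,z,h,p,"shift tool x,y",d@u,d@x)
b=onz(c,f(185,200),79,s);d=b-h;print("mid",d@u,d@x)
```

```text
0.1039925530910353 94.600230153365 [426.39086956 -21.03676617] [424.75832815 -19.97987401] shift tool x,y 1.2206487713052383 -1.5140109237323356
mid 0.8963225270637921 -1.4567088880103936
```

>>> {"api": "apply_moves", "payload": {
  "rotation": [
    [0,0,-0.0025],
    [0,0,-0.0025],
    [0,0,-0.0025],
    [0,0,-0.0025],
    [0,0,-0.0025],
    [0,0,-0.0025]
  ],
  "delta_pos": [
    [0.001,-0.001,0],
    [0.001,-0.001,0.004],
    [0.001,-0.001,0.007],
    [0.001,-0.001,0.01],
    [0.001,-0.001,0.013],
    [0.001,-0.001,0.013]
  ],
  "gripper": [0,0,0,0,0,0]
}}

```text
time: 25.95
eef_pos: [435.4, -118.1, 277.3]
tool_rot: [0.668, 0.745, -0.0, -0.0]
contact_force: [-0.4, 0.1, -2.1]
grip_width: 13.9
grasp_force: 40.0
```

>>> {"api": "apply_moves", "payload": {
  "rotation": [
    [0,0,0],
    [0,0,0],
    [0,0,0],
    [0,0,0],
    [0,0,0]
  ],
  "delta_pos": [
    [0,0.0003,0.002],
    [0,0.0003,0.004],
    [0,0.0003,0.006],
    [0,0.0003,0.0065],
    [0,0.0003,0.0065]
  ],
  "gripper": [0,0,0,0,0]
}}

```text
time: 26.58
eef_pos: [435.8, -118.1, 271.2]
tool_rot: [0.668, 0.745, -0.0, -0.0]
contact_force: [0.8, -0.2, -1.1]
grip_width: 13.5
grasp_force: 40.0
```

>>> {"api": "apply_moves", "payload": {
  "rotation": [
    [0,0,0],
    [0,0,0],
    [0,0,0],
    [0,0,0]
  ],
  "delta_pos": [
    [0,0,0.001],
    [0,0,0.002],
    [0,0,0.0025],
    [0,0,0.0025]
  ],
  "gripper": [0,0,0,0]
}}

```text
time: 27.08
eef_pos: [435.8, -118.1, 268.9]
tool_rot: [0.668, 0.745, -0.0, -0.0]
contact_force: [-2.3, -0.1, 0.8]
grip_width: 13.8
grasp_force: 40.0
```

Run:
```python
from plant import r
import cv2
from h import *
s=r.state();c=r.camera("wrist");d=r.camera("side")["color"][190:310,165:235];print(s["eef_pos"],s["contact_force"])
a=c["color"][30:110,240:320]
im=np.hstack([cv2.resize(a,(400,400),interpolation=cv2.INTER_CUBIC),np.pad(cv2.resize(d,(233,400),interpolation=cv2.INTER_CUBIC),((0,0),(5,0),(0,0)))])
cv2.imwrite("pics/w7.png",np.clip(im*1.4,0,255).astype(np.uint8)[:,:,::-1])
```

```text
[ 435.82801537 -118.08496431  268.87878667] [-2.33903392 -0.14531507  0.78955303]
```

View pics/w7.png

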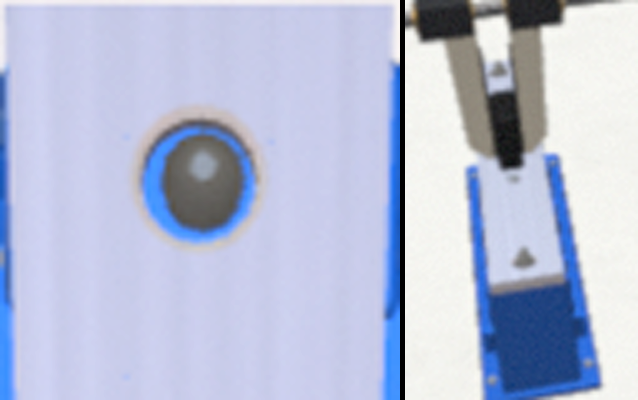

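The pin stands up through both holes (side view crop (524,258) and (499,68)), the plate is flat and the contact is light. I'll release and back off.

>>> {"api": "apply_moves", "payload": {
  "rotation": [
    [0,0,0],
    [0,0,0],
    [0,0,0],
    [0,0,0],
    [0,0,0],
    [0,0,0],
    [0,0,0],
    [0,0,0],
    [0,0,0],
    [0,0,0],
    [0,0,0],
    [0,0,0],
    [0,0,0]
  ],
  "delta_pos": [
    [0,0,0.0005],
    [0,0,0.0005],
    [0,0,0.0005],
    [0,0,0.0005],
    [0,0,0.0005],
    [0,0,-0.02],
    [0,0,-0.06],
    [0,0,-0.1],
    [0,0,-0.15],
    [0,0,-0.15],
    [0,0,-0.15],
    [0,0,-0.15],
    [0,0,-0.15]
  ],
  "gripper": [0,0.4,0.4,0.5,0.5,0.5,0.5,0.5,0.5,0.5,0.5,0.5,0.5]
}}

```text
time: 28.8
eef_pos: [435.6, -118.0, 417.3]
tool_rot: [0.668, 0.745, -0.0, -0.001]
contact_force: [-0.8, -0.3, 0.5]
grip_width: 46.5
grasp_force: 0.0
```

Run:
```python
from plant import r
import cv2
from h import *
s=r.state();print(s["time"],s["eef_pos"],s["grip_width"])
b=r.camera("side")["color"][150:310,160:360];a=r.camera("scene")["color"][140:300,180:410]
im=np.hstack([cv2.resize(x,None,fx=1.85,fy=1.85,interpolation=cv2.INTER_CUBIC) for x in(a,b)])
cv2.imwrite("pics/w8.png",np.clip(im*1.4,0,255).astype(np.uint8)[:,:,::-1])
```

```text
28.8 [ 435.58446751 -117.97058999  417.34880604] 46.52674777162305
```

View pics/w8.png

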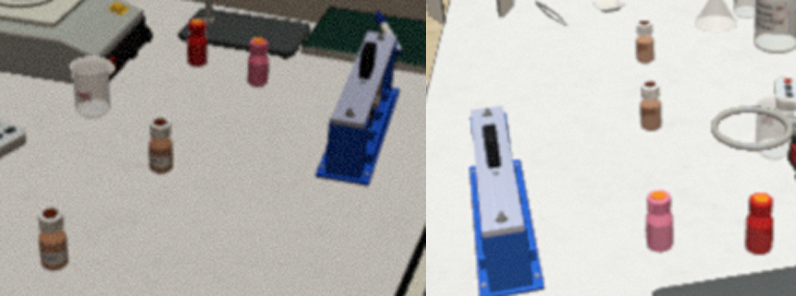

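The plate is seated flat on both pillars with both pins through, and the brown vials and beaker are untouched. Handing in.

```bash
python3 -c "
from plant import r
print(r.close_job())"
```

```text
the job is handed in; nothing more can be done
None
```

The job is handed in (no verdict came back): the dark vial is in the middle bay, an orange vial is in each outer bay, the plate looks flat on both pillars with both pins through, the brown vials and beaker were left untouched, and about 29 s of the 102 s were used.

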